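# Find the soft antenna holder arm and load it

## Robot

A 6-joint arm with a two-finger parallel gripper is mounted at the origin on the work surface. World frame = base frame: x ahead of the robot, y to its left, z up, the work surface at z = 0. Lengths are in m, angles in rad, forces in N, time in s.
With the tool pointing down it reaches from about 0.4 to 0.825 m from the base axis. Payload 7 kg.
Tool frame: the origin (TCP) lies midway between the tips of the shut fingers; the grasp point (between the pads) lies 19 mm behind it (r.hold_point_z is the distance from the TCP to the grasp point, in m); z points along the fingers, y is the line along which they close (so a half turn about z gives the same grasp; the last joint's range is limited). The gripper opens to 85 mm and grips with 20 to 120 N. Pads are 22 mm wide; open, the fingers measure 114 mm over their backs; the gripper's body (76 mm by 85 mm) begins 54 mm behind the grasp point. The pads swing forward as they close: fully open they stand 13 mm farther back than shut.
Start: joints at [1.431, 0.359, 0.012, 0, -1.224, -0.288], TCP at [0.28, 0.614, 0.231] pointing down, gripper open.
Joint ranges: [-3.07, 3.07], [-1.43, 2.12], [-1.02, 1.25], [-3.03, 1.67], [-3.05, -0], [-3.03, 3.03]. Speed limits (rad/s): [2.39, 2.39, 3.01, 3.14, 3.14, 3.14].

## Interface

Orientations are given as a rotation vector (axis times angle).
In Python, from rig import telemetry, camera, job, models, r gives the robot as it stands. The module is installed in compiled form; this text tells all that it offers.
- The arm moves only by the tool step_arm, never from a script. Its argument "commands" is a list of rows, each a list of 5 numbers: the shift along the tool's x, y, z in cm, then the turn about the tool's z in rad, then the closure in counts, from 0 (fully open) to 255 (shut). A call has exactly 8 rows; each row shifts and turns the commanded pose from where the row before left it, along the tool's axes as they then stand; what a row does not reach is not made up. A row lasts 1/10 s, in which the tool goes at most 50 mm and 8.59 degrees, less where a joint would pass 70% of its speed; a pose out of reach is approached as far as the arm can. A call with a gripper value outside its range is refused whole. The fingers move at their own pace and stop on an object; the grip force is fixed at half the most. Time passes only in rows, so rows that do not move let the fingers close, or fill a call up. It gives the time, the measured TCP pose, the force, the opening and the grip force at its end, in the units of the state.
- telemetry.get_state(): the state, without advancing time (a new reading comes with each control period).
- camera(name): name is "scene" or "top" or "wrist"; returns a dict with "color" (420x560x3 uint8, blue, green, red), "z_map" (420x560 float32, m along the optical axis (not along the pixel's ray), 0 where there is no reading), "fx", "fy", "cx", "cy" (pixels), "T" (4x4, takes a point from camera to world coordinates). Camera axes: x right, y down, z forward; pixel columns grow to the right and rows downward; lengths in m; the calibration is good to about 2 mm. A picture is of the moment at which its call begins.
- job.sign_off(): hands the job in; it is judged then, once.
Trained networks look in a picture, given as the dict that the camera call returned (one of the last four; its "shot" number tells which), for a name from the list of things; names that differ only in an ending like _2 or _b are one class to them, and where a whole thing is asked for, a point or a joint stands for the part that bears it (a point fixed in the world has none). Each returns a list of dicts, best first, with "p" (0 to 1); they miss things now and then, are a little off and sometimes report something else, mostly with a low value. They report only what shows in the picture. A call takes as long as a camera call. They do not tell look-alikes from the thing itself.
- models.spot_in(picture, target): "position" ([column, row] in pixels, amid what is visible of it).
The state is a dict: "time_s": time; "joints": joint angles; "qvel": joint speeds; "joint_efforts": joint torques, N m; "tcp_pos": TCP position; "eef_rot": TCP orientation; "contact_force": force on the tool from outside, world axes, zero at the start; "wrist_torque": the same for the moment, N m; "finger_gap": finger opening in m; "finger_force": force on a finger pad.
Only numpy, scipy, OpenCV 4.12 (cv2) and the standard library are available. Lean on these libraries where they do the work, as an engineer would, in place of code of your own. Each camera call takes 0.05 s, during which the arm holds its last target. There are 200 camera calls.

## Task

One of the three springy antenna holder arms is softer than the other two: find it by pressing the blue bar at mid-span straight down with the closed fingertips at about 8 N, judging how far it gives (a stiff arm 4 to 5 mm, the soft one 9 to 10 mm), and hold the soft arm at that 8 N for a second. Never put more than 15 N on any arm. Then stand the red weight in the yellow cup of the soft arm for its sag test and let go; do not shift the mug, jar or screwdriver.

Things in the scene. Friction and masses are not known exactly. Their poses are not given: they have to be found in the camera images.
- station_a: one of three test stations alike in looks, fixed to the table in any order: aluminium base 210 x 90 x 8 mm, from x = -110 to 100 mm of its frame; origin on the table. Black clamp post (40 x 44 mm, top at 67 mm, screw heads to 70) at x = -90 mm; from it the black springy arm runs level to +x, from x = -70 to 70 mm, 24 mm wide, top face at 57 mm, with a yellow cup on its free end
- station_b: one of three test stations alike in looks, fixed to the table in any order: aluminium base 210 x 90 x 8 mm, from x = -110 to 100 mm of its frame; origin on the table. Black clamp post (40 x 44 mm, top at 67 mm, screw heads to 70) at x = -90 mm; from it the black springy arm runs level to +x, from x = -70 to 70 mm, 24 mm wide, top face at 57 mm, with a yellow cup on its free end
- station_c: one of three test stations alike in looks, fixed to the table in any order: aluminium base 210 x 90 x 8 mm, from x = -110 to 100 mm of its frame; origin on the table. Black clamp post (40 x 44 mm, top at 67 mm, screw heads to 70) at x = -90 mm; from it the black springy arm runs level to +x, from x = -70 to 70 mm, 24 mm wide, top face at 57 mm, with a yellow cup on its free end
- leaf_a: the springy black arm (cantilever) of station_a with its bar and cup; origin at its root on the post (x = -70, z = 54 mm of the station), its x runs along it to the free end. Pressed, it tilts down about its root and springs back. It breaks above 15 N
- leaf_b: the springy black arm (cantilever) of station_b with its bar and cup; origin at its root on the post (x = -70, z = 54 mm of the station), its x runs along it to the free end. Pressed, it tilts down about its root and springs back. It breaks above 15 N
- leaf_c: the springy black arm (cantilever) of station_c with its bar and cup; origin at its root on the post (x = -70, z = 54 mm of the station), its x runs along it to the free end. Pressed, it tilts down about its root and springs back. It breaks above 15 N
- pad_a (a point): blue round press bar across the top of leaf_a at mid-span, 70 mm from the root, 30 mm long, 12 mm in diameter; this point is the middle of its crest, 64 mm above the table unloaded and 7 mm above the arm; it moves with the arm. At 8 N a stiff arm gives 3.5 to 5.5 mm there, the soft one 8.5 to 10.5 mm, in proportion to force after the first 0.5 N. Looks do not tell which is soft
- pad_b (a point): blue round press bar across the top of leaf_b at mid-span, 70 mm from the root, 30 mm long, 12 mm in diameter; this point is the middle of its crest, 64 mm above the table unloaded and 7 mm above the arm; it moves with the arm. At 8 N a stiff arm gives 3.5 to 5.5 mm there, the soft one 8.5 to 10.5 mm, in proportion to force after the first 0.5 N. Looks do not tell which is soft
- pad_c (a point): blue round press bar across the top of leaf_c at mid-span, 70 mm from the root, 30 mm long, 12 mm in diameter; this point is the middle of its crest, 64 mm above the table unloaded and 7 mm above the arm; it moves with the arm. At 8 N a stiff arm gives 3.5 to 5.5 mm there, the soft one 8.5 to 10.5 mm, in proportion to force after the first 0.5 N. Looks do not tell which is soft
- cup_a (a point): centre of the inner floor of the yellow square cup on the free end of leaf_a, 130 mm from the root (x = 60 mm of the station): 46 x 46 mm inside, walls 3 mm thick and rising 8 mm above the floor; floor 60 mm above the table unloaded. It moves with the arm and sinks (6 to 15 mm) under the weight
- cup_b (a point): centre of the inner floor of the yellow square cup on the free end of leaf_b, 130 mm from the root (x = 60 mm of the station): 46 x 46 mm inside, walls 3 mm thick and rising 8 mm above the floor; floor 60 mm above the table unloaded. It moves with the arm and sinks (6 to 15 mm) under the weight
- cup_c (a point): centre of the inner floor of the yellow square cup on the free end of leaf_c, 130 mm from the root (x = 60 mm of the station): 46 x 46 mm inside, walls 3 mm thick and rising 8 mm above the floor; floor 60 mm above the table unloaded. It moves with the arm and sinks (6 to 15 mm) under the weight
- weight: red steel weight, 350 g: foot 36 mm in diameter, 10 mm high; above it a plain round stem 30 mm in diameter; 65 mm high overall; origin at the centre of its underside. Starts upright on the table left or right of the stations. Grip the stem from above
- mug: bystander: white mug, 76 mm across, 85 mm high, origin at the centre of its underside
- jar: bystander: jar with blue cap, 60 mm across, 70 mm high, origin at the centre of its underside
- driver: bystander: orange screwdriver lying on the table, 170 mm long
There are look-alikes about, which are no part of the job. Leave any green or turquoise look-alike of the station_a alone.

How it is judged:
By the outcome, as a careful person would: the job done as asked, in the order asked, and still so for the second after the job is handed in, with the robot touching nothing.
It also fails if it takes over 72 s, if anything falls off the work surface, if the arm or the gripper's body presses on something with over 40 N, if the wrist force passes 120 N, or if a joint passes its speed limit or range.

## Working session

There is one attempt and no reset: what is moved stays moved. The work goes in short steps, Python scripts to look and compute and a tool call to move; the robot and the scene stay as the last step left them, time stands still between calls to the robot, and variables do not carry over. Pictures are saved under pics/ and viewed, at most 10 in all, crops included, and the job is handed in when it is done.

Besides the shell and the picture viewer there is one more tool, called after "Request:" as name([rows], argument=value, ...), one row to a line, values as JSON. step_arm: Moves the arm, as the interface text tells. Its arguments: {"type":"object","properties":{"commands":{"type":"array"}},"required":["commands"]}

```bash
mkdir -p pics
cat > h.py <<'E'
import numpy as np, cv2
from rig import telemetry, camera, job, models, r
def w(p,u,v,z=None):
    u=float(u);v=float(v)
    if z is None:
        a=p["z_map"][max(0,int(v)-2):int(v)+3,max(0,int(u)-2):int(u)+3];a=a[a>0];z=np.median(a) if a.size else 0
    c=np.array([(u-p["cx"])/p["fx"]*z,(v-p["cy"])/p["fy"]*z,z,1]);return (p["T"]@c)[:3]
def cloud(p):
    v,u=np.mgrid[:420,:560];z=p["z_map"]
    c=np.stack([(u-p["cx"])/p["fx"]*z,(v-p["cy"])/p["fy"]*z,z,np.ones_like(z)],-1);return (c@p["T"].T)[...,:3]
E
python3 - <<'E'
from h import *
for n in("top","scene"):
    p=camera(n);cv2.imwrite(f"pics/{n}0.png",p["color"])
    print(n,p["T"][:3].round(3).tolist())
    for t in("pad_a","cup_a","station_a","weight","mug","jar","driver"):
        for d in models.spot_in(p,t): print(t,round(d["p"],2),np.round(d["position"]),w(p,*d["position"]).round(3))
s=telemetry.get_state();print(s["tcp_pos"],s["eef_rot"],s["contact_force"],s["time_s"],r.hold_point_z)
E
```

```text
top [[0.097, -0.971, 0.218, 0.223], [-0.995, -0.096, 0.015, 0.005], [0.006, -0.218, -0.976, 1.465]]
pad_a 0.84 [367. 301.] [ 0.291 -0.239  0.057]
pad_a 0.81 [351. 113.] [ 0.841 -0.158  0.061]
pad_a 0.72 [288. 221.] [ 0.494 -0.001  0.057]
pad_a 0.58 [225. 207.] [0.516 0.182 0.061]
pad_a 0.56 [358. 204.] [ 0.562 -0.198  0.061]
cup_a 0.93 [354. 204.] [ 0.562 -0.185  0.06 ]
cup_a 0.86 [352. 115.] [ 0.836 -0.163  0.058]
cup_a 0.8 [226. 204.] [0.526 0.18  0.06 ]
cup_a 0.74 [287. 221.] [0.495 0.    0.057]
cup_a 0.65 [364. 296.] [ 0.305 -0.23   0.061]
station_a 0.72 [358. 314.] [ 0.254 -0.218  0.056]
station_a 0.7 [347. 130.] [ 0.789 -0.152  0.055]
station_a 0.69 [350. 225.] [ 0.51  -0.185  0.013]
station_a 0.66 [286. 236.] [ 0.452 -0.001  0.059]
station_a 0.56 [224. 226.] [0.463 0.18  0.057]
mug 0.96 [421. 253.] [ 0.449 -0.397  0.006]
jar 0.82 [414. 178.] [ 0.654 -0.354  0.069]
jar 0.62 [167. 214.] [0.49  0.357 0.002]
driver 0.77 [163. 151.] [0.678 0.393 0.024]
scene [[-0.843, 0.356, -0.403, 0.956], [0.537, 0.58, -0.612, 0.669], [0.016, -0.733, -0.68, 0.815]]
pad_a 0.98 [300. 149.] [ 0.308 
[... 274 characters left out ...]
.021  0.061]
cup_a 0.85 [324. 266.] [0.518 0.178 0.061]
cup_a 0.83 [134. 225.] [ 0.822 -0.236 -0.002]
cup_a 0.6 [225. 180.] [ 0.563 -0.21   0.06 ]
station_a 0.83 [302. 226.] [0.455 0.004 0.007]
station_a 0.75 [339. 276.] [0.475 0.186 0.006]
station_a 0.71 [243. 191.] [ 0.516 -0.202  0.004]
station_a 0.67 [148. 234.] [ 0.803 -0.176  0.007]
station_a 0.57 [313. 156.] [ 0.246 -0.239  0.005]
weight 0.76 [392. 324.] [0.479 0.362 0.04 ]
mug 0.85 [234. 142.] [ 0.462 -0.35   0.068]
jar 0.72 [173. 172.] [ 0.663 -0.338  0.042]
driver 0.67 [323. 395.] [0.68  0.4   0.022]
[0.28002713 0.61415252 0.23131104] [-3.06996875e+00  6.66825035e-01  5.23739736e-05] [ 0.24316844 -0.45287414  0.64961421] 0.8 0.0187
```

View pics/top0.png

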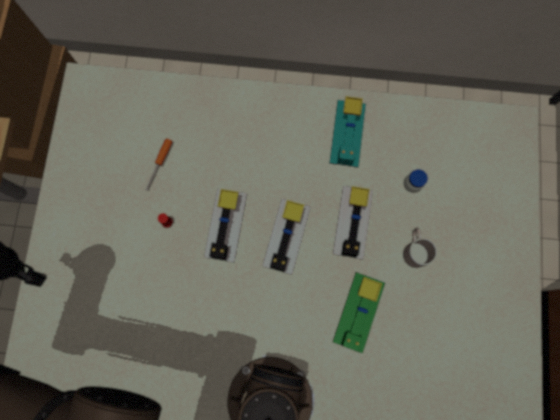

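View pics/scene0.png

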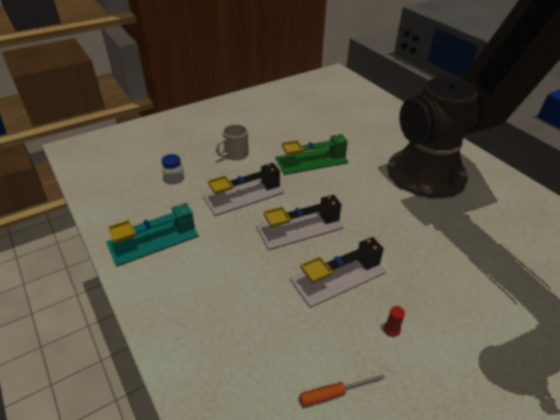

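The top view shows the three aluminium stations at (225,226), (287,236) and (352,222). The turquoise (348,130) and green (360,312) ones are look-alikes. The weight stands at (165,220), left of the stations. Next I refine positions by colour segmentation.

```bash
cat >> h.py <<'E'
def segs(p,rng,zlo,zhi,amin):
    hsv=cv2.cvtColor(p["color"],cv2.COLOR_BGR2HSV);m=np.zeros((420,560),np.uint8)
    for a,b in rng: m|=cv2.inRange(hsv,np.array(a),np.array(b))
    X=cloud(p);m&=((X[...,2]>zlo)&(X[...,2]<zhi)).astype(np.uint8)*255
    n,l,s,c=cv2.connectedComponentsWithStats(m)
    return [(int(s[i,4]),c[i].round(1),X[l==i]) for i in range(1,n) if s[i,4]>=amin]
Y=[((18,120,60),(35,255,255))];B=[((100,110,30),(130,255,255))];K=[((0,0,0),(180,255,45))];RD=[((0,140,50),(8,255,255)),((172,140,50),(180,255,255))]
E
python3 - <<'E'
from h import *
for n in("top","scene"):
    p=camera(n);print(n)
    for nm,c,zl,zh,a in(("Y",Y,.045,.085,20),("B",B,.05,.08,3),("post",K,.06,.08,20),("red",RD,.005,.09,10)):
        for s in segs(p,c,zl,zh,a):
            q=s[2];r_=cv2.minAreaRect((q[:,:2]*1000).astype(np.float32)) if len(q)>5 else None
            print(nm,s[0],s[1],"med",q.mean(0).round(4),"zmax",q[:,2].max().round(3),"rect",[np.round(v,0) for v in r_] if r_ else "")
E
```

```text
top
Y 266 [352.6 105.5] med [ 0.8645 -0.162   0.062 ] zmax 0.074 rect [array([ 863., -161.]), array([49., 54.]), np.float64(88.0)]
Y 286 [358.7 196.3] med [ 0.586  -0.1979  0.0617] zmax 0.073 rect [array([ 585., -198.]), array([49., 51.]), np.float64(86.0)]
Y 296 [227.9 199.2] med [0.54   0.1761 0.0618] zmax 0.073 rect [array([539., 176.]), array([49., 51.]), np.float64(85.0)]
Y 296 [292.9 211.2] med [ 0.5235 -0.0131  0.0619] zmax 0.075 rect [array([523., -13.]), array([48., 52.]), np.float64(80.0)]
Y 354 [369.5 288.9] med [ 0.3255 -0.2441  0.0624] zmax 0.075 rect [array([ 325., -243.]), array([51., 52.]), np.float64(76.0)]
B 24 [350.  124.5] med [ 0.8022 -0.158   0.0638] zmax 0.069 rect [array([ 802., -158.]), array([24.,  9.]), np.float64(78.0)]
B 226 [417.8 178. ] med [ 0.6549 -0.3633  0.0706] zmax 0.078 rect [array([ 655., -364.]), array([47., 48.]), np.float64(68.0)]
B 40 [355.6 216.4] med [ 0.5257 -0.1926  0.0626] zmax 0.07 rect [array([ 527., -193.]), array([20., 18.]), np.float64(79.0)]
B 41 [224.1 219.5] med [0.48   0.1797 0.0621] zmax 0.07 rect [array([480., 180.]), array([
[... 3264 characters left out ...]
0.08 rect [array([41., 33.]), array([ 69., 156.]), np.float64(47.0)]
post 20 [171.4 165.4] med [ 0.663  -0.3426  0.0621] zmax 0.066 rect [array([ 662., -343.]), array([ 9., 37.]), np.float64(80.0)]
post 124 [269.8 169.8] med [ 0.4401 -0.1799  0.0648] zmax 0.07 rect [array([ 438., -183.]), array([42., 38.]), np.float64(87.0)]
post 147 [330.2 202.5] med [0.3807 0.0181 0.0652] zmax 0.069 rect [array([379.,  16.]), array([41., 38.]), np.float64(81.0)]
post 204 [370.3 246.8] med [0.3951 0.1905 0.0653] zmax 0.069 rect [array([393., 188.]), array([42., 40.]), np.float64(83.0)]
red 379 [394.5 320.8] med [0.4729 0.36   0.0434] zmax 0.068 rect [array([468., 356.]), array([33., 29.]), np.float64(49.0)]
```

Request:
step_arm([
  [2.26, 1.95, 0, 0, 255],
  [2.26, 1.95, 0, 0, 255],
  [2.26, 1.95, 0, 0, 255],
  [2.26, 1.95, 0, 0, 255],
  [2.26, 1.95, 0, 0, 255],
  [2.26, 1.95, 0, 0, 255],
  [2.26, 1.95, 0, 0, 255],
  [2.26, 1.95, 0, 0, 255],
])

```text
time_s: 1.7
tcp_pos: [0.3802, 0.3961, 0.2315]
eef_rot: [-3.07, 0.667, -0.0]
contact_force: [1.2, -0.3, 0.0]
finger_gap: 0.0002
finger_force: 0.0
```

Request:
step_arm([
  [2.26, 1.95, 0, 0, 255],
  [2.26, 1.95, 0, 0, 255],
  [2.26, 1.95, 1, 0, 255],
  [2.26, 1.95, 2, 0, 255],
  [2.26, 1.95, 2, 0, 255],
  [2.26, 1.95, 2, 0, 255],
  [2.26, 1.95, 2, 0, 255],
  [2.26, 1.95, 2, 0, 255],
])

```text
time_s: 2.5
tcp_pos: [0.4801, 0.1792, 0.1209]
eef_rot: [-3.069, 0.666, -0.001]
contact_force: [0.3, 0.3, -0.3]
finger_gap: -0.0002
finger_force: 0.0
```

Request:
step_arm([
  [0, 0, 0, -0.12, 255],
  [0, 0, 0, -0.12, 255],
  [0, 0, 0, -0.123, 255],
  [0, 0, 0, 0, 255],
  [0, 0, 0, 0, 255],
  [0, 0, 0, 0, 255],
  [0, 0, 0, 0, 255],
  [0, 0, 0, 0, 255],
])

```text
time_s: 3.3
tcp_pos: [0.4796, 0.1803, 0.1213]
eef_rot: [-3.14, 0.103, -0.0]
contact_force: [-0.1, 0.1, 0.5]
finger_gap: -0.0001
finger_force: 0.0
```

```bash
cat >> h.py <<'E'
from scipy.spatial.transform import Rotation as Ro
def plan(t,yaw):
    s=telemetry.get_state();R=Ro.from_rotvec(s["eef_rot"]).as_matrix();y=np.arctan2(R[1,0],R[0,0])
    print("t",s["time_s"],"tcp",np.round(s["tcp_pos"],4),"yaw",round(y,3),"F",np.round(s["contact_force"],2),"M",np.round(s["wrist_torque"],2),"gap",round(s["finger_gap"],4))
    print("shift cm",(R.T@(np.array(t)-s["tcp_pos"])*100).round(2),"turn",round(y-yaw,3),"tool z",R[:,2].round(3))
E
python3 - <<'E'
from h import *
plan((.4793,.180,.064),-.065)
p=camera("wrist");cv2.imwrite("pics/w0.png",p["color"])
for nm,c,zl,zh,a in(("Y",Y,.045,.085,20),("B",B,.05,.08,20)):
    for s in segs(p,c,zl,zh,a):
        q=s[2];print(nm,s[0],s[1],q.mean(0).round(4),[np.round(v,1) for v in cv2.minAreaRect((q[:,:2]*1000).astype(np.float32))])
E
```

```text
t 3.3 tcp [0.4796 0.1803 0.1213] yaw -0.066 F [-0.12  0.12  0.53] M [ 0.    0.01 -0.05] gap -0.0001
shift cm [-0.03  0.04  5.73] turn -0.001 tool z [ 0.  0. -1.]
Y 8009 [281.1 133.3] [0.5394 0.1764 0.0618] [array([537.6, 176.6]), array([51.9, 54.4]), np.float64(86.1)]
Y 1013 [551.4 152.9] [0.5173 0.0134 0.063 ] [array([521. ,  13.1]), array([50.6, 16.6]), np.float64(9.9)]
Y 132 [511.9 356.6] [0.3771 0.0246 0.0692] [array([375.6,  23.4]), array([13.7,  8.6]), np.float64(53.6)]
Y 138 [544.9 359.9] [0.3728 0.001  0.0691] [array([ 3.717e+02, -3.000e-01]), array([15. ,  8.8]), np.float64(39.1)]
B 735 [281.1 227.8] [0.4803 0.1803 0.0622] [array([478.6, 180.5]), array([27.5, 14.2]), np.float64(86.1)]
B 455 [547.5 231.6] [0.4658 0.0067 0.0611] [array([464.2,   3.1]), array([20.9, 13.8]), np.float64(80.9)]
```

View pics/w0.png

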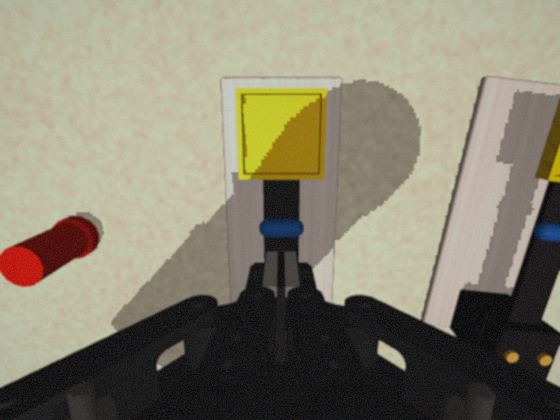

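The wrist view shows the blue bar at (281,228), straight under the tool axis, with the cup behind it at (281,133). I'll descend to just above the bar, then press in small steps.

Request:
step_arm([
  [0, 0, 1, 0, 255],
  [0, 0, 1.2, 0, 255],
  [0, 0, 1.2, 0, 255],
  [0, 0, 1.0, 0, 255],
  [0, 0, 0.6, 0, 255],
  [0, 0, 0.3, 0, 255],
  [0, 0, 0, 0, 255],
  [0, 0, 0, 0, 255],
])

```text
time_s: 4.15
tcp_pos: [0.4799, 0.1804, 0.0686]
eef_rot: [-3.14, 0.102, -0.001]
contact_force: [0.3, 0.9, 1.0]
finger_gap: -0.0
finger_force: 0.0
```

Request:
step_arm([
  [0, 0, 0.1, 0, 255],
  [0, 0, 0.1, 0, 255],
  [0, 0, 0.1, 0, 255],
  [0, 0, 0.1, 0, 255],
  [0, 0, 0, 0, 255],
  [0, 0, 0, 0, 255],
  [0, 0, 0, 0, 255],
  [0, 0, 0, 0, 255],
])

```text
time_s: 4.95
tcp_pos: [0.4796, 0.1803, 0.0643]
eef_rot: [3.14, -0.102, 0.0]
contact_force: [0.2, -1.1, 0.6]
finger_gap: 0.0001
finger_force: 0.0
```

Request:
step_arm([
  [0, 0, 0.1, 0, 255],
  [0, 0, 0.1, 0, 255],
  [0, 0, 0.1, 0, 255],
  [0, 0, 0, 0, 255],
  [0, 0, 0, 0, 255],
  [0, 0, 0, 0, 255],
  [0, 0, 0, 0, 255],
  [0, 0, 0, 0, 255],
])

```text
time_s: 5.75
tcp_pos: [0.4799, 0.1804, 0.0615]
eef_rot: [-3.14, 0.102, -0.001]
contact_force: [3.0, -2.0, 4.5]
finger_gap: -0.0002
finger_force: 2.3
```

Request:
step_arm([
  [0, 0, 0.05, 0, 255],
  [0, 0, 0.05, 0, 255],
  [0, 0, 0, 0, 255],
  [0, 0, 0, 0, 255],
  [0, 0, 0, 0, 255],
  [0, 0, 0, 0, 255],
  [0, 0, 0, 0, 255],
  [0, 0, 0, 0, 255],
])

```text
time_s: 6.55
tcp_pos: [0.48, 0.1804, 0.0606]
eef_rot: [-3.14, 0.102, -0.001]
contact_force: [2.4, -2.4, 6.3]
finger_gap: 0.0003
finger_force: 3.0
```

Run:
```python
from h import *
plan((.4793,.180,.064),-.065)
camera("wrist");plan((.4793,.180,.064),-.065)
```

```text
t 6.55 tcp [0.48   0.1804 0.0606] yaw -0.065 F [ 2.4  -2.42  6.3 ] M [-0.67 -0.79  0.  ] gap 0.0003
shift cm [-0.07  0.04 -0.34] turn 0.0 tool z [ 0.001  0.    -1.   ]
t 6.6 tcp [0.48   0.1804 0.0606] yaw -0.065 F [ 2.18 -1.31  5.13] M [-0.68 -0.74 -0.01] gap -0.0003
shift cm [-0.07  0.04 -0.34] turn 0.0 tool z [ 0.001  0.    -1.   ]
```

Request:
step_arm([
  [0, 0, 0.05, 0, 255],
  [0, 0, 0.05, 0, 255],
  [0, 0, 0.03, 0, 255],
  [0, 0, 0, 0, 255],
  [0, 0, 0, 0, 255],
  [0, 0, 0, 0, 255],
  [0, 0, 0, 0, 255],
  [0, 0, 0, 0, 255],
])

```text
time_s: 7.4
tcp_pos: [0.4801, 0.1804, 0.0595]
eef_rot: [-3.14, 0.101, -0.002]
contact_force: [1.4, -2.6, 7.5]
finger_gap: -0.0004
finger_force: 3.8
```

Run:
```python
from h import *
for i in range(3):
    camera("wrist");s=telemetry.get_state();print(s["time_s"],s["tcp_pos"].round(4),s["contact_force"].round(1))
plan((.464,-.002,.068),-.185)
```

```text
7.45 [0.4801 0.1804 0.0595] [ 2.1 -2.3  7.5]
7.5 [0.4801 0.1804 0.0595] [ 1.8 -1.1  7. ]
7.55 [0.4801 0.1804 0.0594] [ 2.  -1.4  8.5]
t 7.55 tcp [0.4801 0.1804 0.0594] yaw -0.064 F [ 2.04 -1.44  8.47] M [-0.81 -0.68 -0.  ] gap 0.0001
shift cm [-0.43 18.3  -0.86] turn 0.121 tool z [ 0.001  0.    -1.   ]
```

Station at y=+0.18 gives 4.5 mm at about 7.6 N, so it is stiff. Next, the middle one.

Request:
step_arm([
  [0, 0, -0.5, 0, 255],
  [0, 0, -2, 0, 255],
  [0, 0, -2, 0, 255],
  [0, 3, 0, 0, 255],
  [0, 4, 0, 0, 255],
  [0, 4, 0, 0, 255],
  [0, 4, 0, 0, 255],
  [-0.43, 3.3, 0, 0.12, 255],
])

```text
time_s: 8.35
tcp_pos: [0.4622, -0.0037, 0.1035]
eef_rot: [3.128, -0.292, -0.003]
contact_force: [0.3, 0.2, -0.4]
finger_gap: -0.0002
finger_force: 0.0
```

Request:
step_arm([
  [0, 0, 0, 0, 255],
  [0, 0, 0, 0, 255],
  [0, 0, 0, 0, 255],
  [0, 0, 0, 0, 255],
  [0, 0, 0, 0, 255],
  [0, 0, 0, 0, 255],
  [0, 0, 0, 0, 255],
  [0, 0, 0, 0, 255],
])

```text
time_s: 9.15
tcp_pos: [0.4635, -0.0019, 0.104]
eef_rot: [3.128, -0.289, -0.0]
contact_force: [0.3, -0.8, 0.2]
finger_gap: -0.0002
finger_force: 0.0
```

Run:
```python
from h import *
p=camera("wrist")
for nm,c,zl,zh,a in(("Y",Y,.045,.085,20),("B",B,.05,.08,20)):
    for s in segs(p,c,zl,zh,a):
        q=s[2];print(nm,s[0],s[1],q.mean(0).round(4),[np.round(v,1) for v in cv2.minAreaRect((q[:,:2]*1000).astype(np.float32))])
plan((.464,-.002,.064),-.185)
```

```text
Y 9704 [281.1 131.7] [ 0.5235 -0.0132  0.0619] [array([521.5, -12.8]), array([51.8, 54.5]), np.float64(79.8)]
Y 229 [  3.4 193.6] [0.5192 0.1518 0.0606] [array([522. , 151.6]), array([ 3., 20.]), np.float64(84.9)]
B 860 [282.  234.9] [ 0.4651 -0.0029  0.0622] [array([462.9,  -2.5]), array([27.7, 14.7]), np.float64(81.0)]
B 268 [  6.5 261.4] [0.4786 0.1678 0.0599] [array([477.3, 169.7]), array([ 9.2, 15. ]), np.float64(73.1)]
t 9.2 tcp [ 0.4635 -0.002   0.104 ] yaw -0.185 F [0.08 0.3  0.21] M [-0.    0.01  0.02] gap 0.0001
shift cm [ 0.05 -0.01  4.  ] turn 0.0 tool z [-0.  0. -1.]
```

Request:
step_arm([
  [0, 0, 1.2, 0, 255],
  [0, 0, 1.2, 0, 255],
  [0, 0, 0.8, 0, 255],
  [0, 0, 0.4, 0, 255],
  [0, 0, 0.2, 0, 255],
  [0, 0, 0, 0, 255],
  [0, 0, 0, 0, 255],
  [0, 0, 0, 0, 255],
])

```text
time_s: 10.0
tcp_pos: [0.4637, -0.002, 0.0664]
eef_rot: [-3.128, 0.29, -0.001]
contact_force: [-0.3, -0.5, 1.1]
finger_gap: 0.0
finger_force: 0.0
```

Request:
step_arm([
  [0, 0, 0.1, 0, 255],
  [0, 0, 0.1, 0, 255],
  [0, 0, 0.1, 0, 255],
  [0, 0, 0.1, 0, 255],
  [0, 0, 0, 0, 255],
  [0, 0, 0, 0, 255],
  [0, 0, 0, 0, 255],
  [0, 0, 0, 0, 255],
])

```text
time_s: 10.8
tcp_pos: [0.4638, -0.002, 0.0621]
eef_rot: [-3.128, 0.29, -0.001]
contact_force: [1.4, -0.6, 2.1]
finger_gap: -0.0002
finger_force: 1.1
```

Request:
step_arm([
  [0, 0, 0.1, 0, 255],
  [0, 0, 0.1, 0, 255],
  [0, 0, 0, 0, 255],
  [0, 0, 0, 0, 255],
  [0, 0, 0, 0, 255],
  [0, 0, 0, 0, 255],
  [0, 0, 0, 0, 255],
  [0, 0, 0, 0, 255],
])

```text
time_s: 11.6
tcp_pos: [0.4637, -0.002, 0.0601]
eef_rot: [-3.128, 0.29, -0.001]
contact_force: [3.4, -1.0, 4.2]
finger_gap: 0.0001
finger_force: 1.9
```

Run:
```python
from h import *
F=[]
for i in range(4): camera("wrist");F.append(telemetry.get_state()["contact_force"])
print(np.mean(F,0));plan((.5255,-.192,.1),-.098)
```

```text
[ 3.67270819 -0.89564418  3.90959789]
t 11.8 tcp [ 0.4637 -0.002   0.0601] yaw -0.185 F [ 3.32 -1.3   4.38] M [-0.24 -1.21 -0.04] gap -0.0001
shift cm [ 9.57 17.54 -3.99] turn -0.087 tool z [ 0.  0. -1.]
```

Request:
step_arm([
  [0, 0, 0.1, 0, 255],
  [0, 0, 0.1, 0, 255],
  [0, 0, 0, 0, 255],
  [0, 0, 0, 0, 255],
  [0, 0, 0, 0, 255],
  [0, 0, 0, 0, 255],
  [0, 0, 0, 0, 255],
  [0, 0, 0, 0, 255],
])

```text
time_s: 12.6
tcp_pos: [0.4638, -0.002, 0.0581]
eef_rot: [-3.128, 0.289, -0.001]
contact_force: [3.7, -1.7, 4.8]
finger_gap: 0.0004
finger_force: 2.6
```

```bash
cat >> h.py <<'E'
def force():
    F=[]
    for i in range(4): camera("wrist");F.append(telemetry.get_state()["contact_force"])
    s=telemetry.get_state();print(np.mean(F,0).round(2),s["tcp_pos"].round(4),s["time_s"])
E
python3 -c "
from h import *
force()"
```

```text
[ 3.87 -1.15  5.79] [ 0.4638 -0.002   0.0581] 12.8
```

Request:
step_arm([
  [0, 0, 0.1, 0, 255],
  [0, 0, 0.1, 0, 255],
  [0, 0, 0, 0, 255],
  [0, 0, 0, 0, 255],
  [0, 0, 0, 0, 255],
  [0, 0, 0, 0, 255],
  [0, 0, 0, 0, 255],
  [0, 0, 0, 0, 255],
])

```text
time_s: 13.6
tcp_pos: [0.4639, -0.002, 0.0562]
eef_rot: [-3.128, 0.29, -0.001]
contact_force: [2.9, -1.5, 7.0]
finger_gap: -0.0003
finger_force: 3.3
```

```bash
python3 -c "
from h import *
force()"
```

```text
[ 3.02 -0.68  6.98] [ 0.4639 -0.002   0.0563] 13.8
```

Request:
step_arm([
  [0, 0, 0.1, 0, 255],
  [0, 0, 0.02, 0, 255],
  [0, 0, 0, 0, 255],
  [0, 0, 0, 0, 255],
  [0, 0, 0, 0, 255],
  [0, 0, 0, 0, 255],
  [0, 0, 0, 0, 255],
  [0, 0, 0, 0, 255],
])

```text
time_s: 14.6
tcp_pos: [0.464, -0.002, 0.0551]
eef_rot: [-3.128, 0.289, -0.001]
contact_force: [3.3, -1.3, 7.8]
finger_gap: 0.0
finger_force: 3.7
```

```bash
python3 -c "
from h import *
force()"
```

```text
[ 3.06 -1.27  7.8 ] [ 0.4639 -0.002   0.0551] 14.8
```

7.8 N at 8.9 mm, so the middle arm is the soft one. I'll hold it at 8 N.

Request:
step_arm([
  [0, 0, 0.02, 0, 255],
  [0, 0, 0, 0, 255],
  [0, 0, 0, 0, 255],
  [0, 0, 0, 0, 255],
  [0, 0, 0, 0, 255],
  [0, 0, 0, 0, 255],
  [0, 0, 0, 0, 255],
  [0, 0, 0, 0, 255],
])

```text
time_s: 15.6
tcp_pos: [0.464, -0.002, 0.055]
eef_rot: [-3.128, 0.289, -0.001]
contact_force: [2.6, -0.5, 7.8]
finger_gap: -0.0
finger_force: 3.8
```

Request:
step_arm([
  [0, 0, 0, 0, 255],
  [0, 0, 0, 0, 255],
  [0, 0, 0, 0, 255],
  [0, 0, 0, 0, 255],
  [0, 0, 0, 0, 255],
  [0, 0, 0, 0, 255],
  [0, 0, 0, 0, 255],
  [0, 0, 0, 0, 255],
])

```text
time_s: 16.4
tcp_pos: [0.4639, -0.002, 0.0549]
eef_rot: [-3.128, 0.289, -0.001]
contact_force: [2.8, -1.7, 7.2]
finger_gap: 0.0002
finger_force: 3.8
```

Run:
```python
from h import *
force();plan((.44,.3553,.14),-.185)
for n in("top","scene"):
    p=camera(n)
    for s in segs(p,RD,.055,.075,10): print(n,s[0],s[2].mean(0).round(4),[np.round(v,1) for v in cv2.minAreaRect((s[2][:,:2]*1000).astype(np.float32))])
```

```text
[ 3.19 -1.05  8.03] [ 0.4639 -0.002   0.0549] 16.6
t 16.6 tcp [ 0.4639 -0.002   0.0549] yaw -0.185 F [ 2.96 -1.63  8.62] M [-0.4  -1.09 -0.01] gap 0.0003
shift cm [ -8.9  -34.69  -8.51] turn 0.0 tool z [ 0.001  0.    -1.   ]
top 69 [0.4657 0.3536 0.0659] [array([466.3, 353.6]), array([27.4, 21.9]), np.float64(52.2)]
scene 168 [0.4688 0.3568 0.0631] [array([467.2, 356.1]), array([30. , 26.5]), np.float64(17.7)]
```

Request:
step_arm([
  [0, 0, -0.5, 0, 255],
  [0, 0, -2, 0, 255],
  [0, 0, -3, 0, 255],
  [0, 0, -3, 0, 255],
  [-0.65, -3.5, 0, 0, 255],
  [-0.65, -3.5, 0, 0, 255],
  [-0.65, -3.5, 0, 0, 255],
  [-0.65, -3.5, 0, 0, 255],
])

```text
time_s: 17.5
tcp_pos: [0.4616, 0.1407, 0.1387]
eef_rot: [3.126, -0.291, -0.005]
contact_force: [0.5, -0.5, -0.3]
finger_gap: -0.0002
finger_force: 0.0
```

Request:
step_arm([
  [-0.65, -3.5, 0, 0, 255],
  [-0.65, -3.5, 0, 0, 255],
  [-0.65, -3.5, 0, 0, 255],
  [-0.65, -3.5, 0, 0, 0],
  [-0.65, -3.5, 0, 0, 0],
  [-0.4, -3.5, 0, 0, 0],
  [0, 0, 0, 0, 0],
  [0, 0, 0, 0, 0],
])

```text
time_s: 18.3
tcp_pos: [0.4647, 0.3528, 0.1379]
eef_rot: [3.125, -0.289, -0.005]
contact_force: [-0.6, -0.8, 0.4]
finger_gap: 0.0726
finger_force: 0.0
```

Request:
step_arm([
  [0, 0, 0, 0, 0],
  [0, 0, 0, 0, 0],
  [0, 0, 0, 0, 0],
  [0, 0, 0, 0, 0],
  [0, 0, 0, 0, 0],
  [0, 0, 0, 0, 0],
  [0, 0, 0, 0, 0],
  [0, 0, 0, 0, 0],
])

```text
time_s: 19.1
tcp_pos: [0.4663, 0.3534, 0.1396]
eef_rot: [-3.128, 0.29, 0.0]
contact_force: [0.9, 0.2, -0.6]
finger_gap: 0.0854
finger_force: 0.0
```

Run:
```python
from h import *
p=camera("wrist");cv2.imwrite("pics/w1.png",p["color"])
for s in segs(p,RD,.0,.085,30): 
    q=s[2];t=q[q[:,2]>.061];print(s[0],s[1],q.mean(0).round(4),t.mean(0).round(4),[np.round(v,1) for v in cv2.minAreaRect((t[:,:2]*1000).astype(np.float32))])
plan((.467,.355,.031),-.185)
```

```text
1979 [279.5 213.2] [0.4701 0.3537 0.0531] [0.4666 0.3545 0.0649] [array([466.1, 354.7]), array([28. , 28.8]), np.float64(84.6)]
t 19.15 tcp [0.4663 0.3534 0.1396] yaw -0.185 F [-0.15  0.81 -0.41] M [ 0.01  0.   -0.02] gap 0.0851
shift cm [ 0.04 -0.17 10.86] turn 0.0 tool z [-0. -0. -1.]
```

View pics/w1.png

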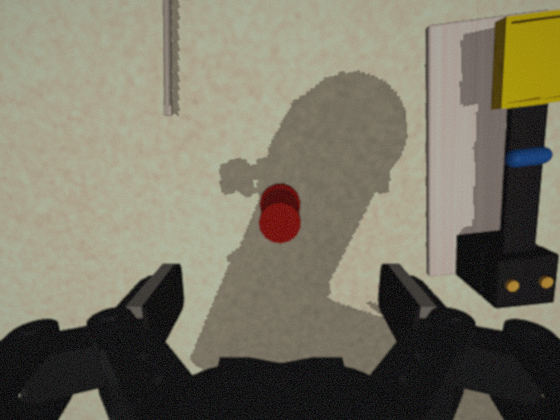

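The weight's top at (280,222) is centred between the open fingers, with nothing near them. I'll descend 10.9 cm and grip.

Request:
step_arm([
  [0.04, -0.15, 1.5, 0, 0],
  [0, 0, 2, 0, 0],
  [0, 0, 2, 0, 0],
  [0, 0, 2, 0, 0],
  [0, 0, 2, 0, 0],
  [0, 0, 1.2, 0, 0],
  [0, 0, 0.2, 0, 0],
  [0, 0, 0, 0, 0],
])

```text
time_s: 19.95
tcp_pos: [0.4671, 0.3549, 0.0307]
eef_rot: [3.128, -0.289, -0.0]
contact_force: [0.3, 0.1, 0.6]
finger_gap: 0.0856
finger_force: 0.0
```

Request:
step_arm([
  [0, 0, 0, 0, 255],
  [0, 0, 0, 0, 255],
  [0, 0, 0, 0, 255],
  [0, 0, 0, 0, 255],
  [0, 0, 0, 0, 255],
  [0, 0, 0, 0, 255],
  [0, 0, 0, 0, 255],
  [0, 0, 0, 0, 255],
])

```text
time_s: 20.75
tcp_pos: [0.4672, 0.355, 0.0312]
eef_rot: [-3.128, 0.289, -0.001]
contact_force: [-1.6, -0.8, 5.9]
finger_gap: 0.028
finger_force: 59.0
```

Request:
step_arm([
  [0, 0, 0, 0, 255],
  [0, 0, 0, 0, 255],
  [0, 0, -1, 0, 255],
  [0, 0, -2, 0, 255],
  [0, 0, -2.5, 0, 255],
  [0, 0, -2.5, 0, 255],
  [0, 0, -2.5, 0, 255],
  [0, 0, -2.5, 0, 255],
])

```text
time_s: 21.55
tcp_pos: [0.4665, 0.3544, 0.1616]
eef_rot: [3.128, -0.29, -0.001]
contact_force: [-0.0, 0.8, -4.3]
finger_gap: 0.0281
finger_force: 59.4
```

Run:
```python
from h import *
plan((.5225,-.013,.15),-.185)
p=camera("wrist")
q=cloud(p);hs=segs(p,RD,.0,.3,100)
for s in hs: print(s[0],s[1],s[2].mean(0).round(4),np.percentile(s[2],[2,98],axis=0).round(4))
```

```text
t 21.55 tcp [0.4665 0.3544 0.1616] yaw -0.185 F [-0.03  0.84 -4.27] M [ 0.06 -0.06 -0.01] gap 0.0281
shift cm [12.27 35.08  1.17] turn -0.0 tool z [-0.001 -0.    -1.   ]
7511 [280.9 282.3] [0.4707 0.3536 0.1825] [[0.4532 0.3403 0.1395]
 [0.4811 0.3678 0.1963]]
```

Request:
step_arm([
  [0.6, 1.7, 0, 0, 255],
  [1.1, 3.2, 0, 0, 255],
  [1.1, 3.2, 0, 0, 255],
  [1.1, 3.2, 0, 0, 255],
  [1.1, 3.2, 0, 0, 255],
  [1.1, 3.2, 0, 0, 255],
  [1.1, 3.2, 0, 0, 255],
  [1.1, 3.2, 0, 0, 255],
])

```text
time_s: 22.4
tcp_pos: [0.5034, 0.1006, 0.1598]
eef_rot: [3.128, -0.29, -0.002]
contact_force: [1.6, -0.5, -2.5]
finger_gap: 0.0283
finger_force: 59.7
```

Request:
step_arm([
  [1.1, 3.2, 0, 0, 255],
  [1.1, 3.2, 0, 0, 255],
  [1.1, 3.2, 0, 0, 255],
  [0.77, 1.4, 0, 0, 255],
  [0, 0, 0, 0, 255],
  [0, 0, 0, 0, 255],
  [0, 0, 0, 0, 255],
  [0, 0, 0, 0, 255],
])

```text
time_s: 23.2
tcp_pos: [0.5238, -0.0123, 0.1605]
eef_rot: [-3.128, 0.288, 0.0]
contact_force: [-0.2, -0.4, -4.0]
finger_gap: 0.028
finger_force: 59.8
```

Run:
```python
from h import *
p=camera("wrist");cv2.imwrite("pics/w2.png",p["color"])
for s in segs(p,Y,.045,.085,500): print("Y",s[0],s[1],s[2].mean(0).round(4),[np.round(v,1) for v in cv2.minAreaRect((s[2][:,:2]*1000).astype(np.float32))])
for s in segs(p,RD,.1,.3,100):
    q=s[2];t=q[q[:,2]>q[:,2].max()-.006];print(q[:,2].max(),t.mean(0).round(4),[np.round(v,1) for v in cv2.minAreaRect((t[:,:2]*1000).astype(np.float32))])
p=camera("scene")
for s in segs(p,RD,.1,.3,30): print("scene",s[0],np.percentile(s[2],[2,50,98],axis=0).round(4).tolist())
plan((.523,-.0131,.091),-.185)
```

```text
Y 5795 [523.9  81.3] [ 0.5853 -0.1946  0.0616] [array([ 584.2, -196.3]), array([51. , 53.9]), np.float64(86.4)]
Y 3085 [282.2 202.8] [ 0.5313 -0.0147  0.0621] [array([524., -13.]), array([51.6, 51.2]), np.float64(79.1)]
Y 4862 [ 39.5 238. ] [0.5383 0.1769 0.0623] [array([536.3, 176.4]), array([54. , 58.1]), np.float64(86.3)]
0.1971704958884123 [ 0.5236 -0.012   0.1941] [array([522.3, -11.8]), array([28.1, 30.7]), np.float64(80.3)]
scene 159 [[0.5149, -0.0196, 0.1343], [0.5348, -0.0034, 0.1507], [0.5398, 0.0063, 0.1948]]
t 23.3 tcp [ 0.524  -0.0123  0.1606] yaw -0.184 F [-0.26 -0.6  -3.26] M [-0.05 -0.02 -0.  ] gap 0.0278
shift cm [-0.08  0.1   6.96] turn 0.001 tool z [-0.  0. -1.]
```

View pics/w2.png

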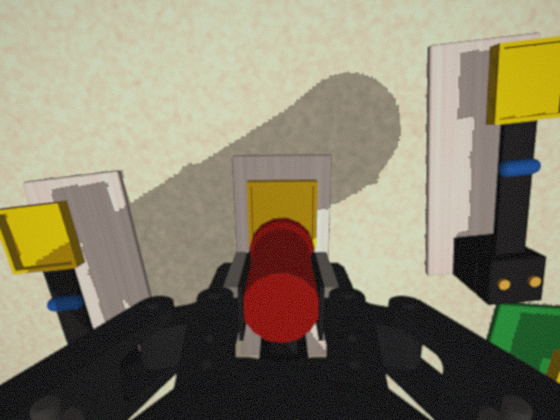

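The weight hangs upright over the cup, centred to about 1 mm. I'll lower it gently.

Request:
step_arm([
  [-0.08, 0.1, 1, 0, 255],
  [0, 0, 1.5, 0, 255],
  [0, 0, 1.5, 0, 255],
  [0, 0, 1.2, 0, 255],
  [0, 0, 0.6, 0, 255],
  [0, 0, 0.3, 0, 255],
  [0, 0, 0, 0, 255],
  [0, 0, 0, 0, 255],
])

```text
time_s: 24.1
tcp_pos: [0.5236, -0.0137, 0.1001]
eef_rot: [-3.128, 0.29, -0.001]
contact_force: [0.0, 0.5, -3.2]
finger_gap: 0.0282
finger_force: 59.8
```

Request:
step_arm([
  [0, 0, 0.15, 0, 255],
  [0, 0, 0.15, 0, 255],
  [0, 0, 0.15, 0, 255],
  [0, 0, 0.15, 0, 255],
  [0, 0, 0.15, 0, 255],
  [0, 0, 0.15, 0, 255],
  [0, 0, 0, 0, 255],
  [0, 0, 0, 0, 255],
])

```text
time_s: 24.9
tcp_pos: [0.5232, -0.0138, 0.0906]
eef_rot: [3.128, -0.29, -0.0]
contact_force: [0.2, -0.6, -2.9]
finger_gap: 0.0277
finger_force: 59.8
```

```bash
python3 -c "
from h import *
force();plan((.523,-.0131,.081),-.185)"
```

```text
[-0.44  0.1  -2.48] [ 0.5232 -0.0138  0.0907] 25.1
t 25.1 tcp [ 0.5232 -0.0138  0.0907] yaw -0.185 F [ 0.22  0.41 -2.44] M [-0.07  0.1   0.04] gap 0.0283
shift cm [-0.03 -0.06  0.97] turn 0.0 tool z [ 0. -0. -1.]
```

Request:
step_arm([
  [0, 0, 0.15, 0, 255],
  [0, 0, 0.15, 0, 255],
  [0, 0, 0.15, 0, 255],
  [0, 0, 0.15, 0, 255],
  [0, 0, 0.15, 0, 255],
  [0, 0, 0.1, 0, 255],
  [0, 0, 0, 0, 255],
  [0, 0, 0, 0, 255],
])

```text
time_s: 25.9
tcp_pos: [0.5233, -0.0137, 0.0822]
eef_rot: [-3.128, 0.29, -0.0]
contact_force: [-0.2, -0.7, -0.4]
finger_gap: 0.0285
finger_force: 60.0
```

```bash
python3 -c "
from h import *
force();plan((.523,-.0131,.081),-.185)"
```

```text
[ 0.73 -0.32 -0.21] [ 0.5233 -0.0137  0.0822] 26.1
t 26.1 tcp [ 0.5233 -0.0137  0.0822] yaw -0.185 F [ 0.39 -0.27 -1.01] M [-0.2  -0.25  0.02] gap 0.028
shift cm [-0.04 -0.06  0.12] turn 0.0 tool z [ 0.  0. -1.]
```

Request:
step_arm([
  [0, 0, 0, 0, 150],
  [0, 0, 0, 0, 150],
  [0, 0, 0, 0, 100],
  [0, 0, 0, 0, 50],
  [0, 0, 0, 0, 0],
  [0, 0, 0, 0, 0],
  [0, 0, 0, 0, 0],
  [0, 0, 0, 0, 0],
])

```text
time_s: 26.9
tcp_pos: [0.5232, -0.0138, 0.0821]
eef_rot: [3.128, -0.29, 0.0]
contact_force: [0.3, -0.8, -0.5]
finger_gap: 0.0851
finger_force: 0.0
```

Run:
```python
from h import *
p=camera("scene");c=p["color"][140:290,180:400];cv2.imwrite("pics/s1.png",cv2.resize(c,None,fx=3,fy=3))
for s in segs(p,RD,.03,.3,30): print(s[0],s[1],np.percentile(s[2],[2,50,98],axis=0).round(4).tolist())
plan((.523,-.0131,.2),-.185)
```

```text
227 [274.9 212. ] [[0.5199, -0.0231, 0.0506], [0.5333, -0.0035, 0.091], [0.5422, 0.0266, 0.1273]]
t 26.95 tcp [ 0.5231 -0.0138  0.0821] yaw -0.185 F [-0.44 -0.28 -0.54] M [-0.01  0.02  0.04] gap 0.0855
shift cm [ -0.03  -0.06 -11.79] turn 0.0 tool z [-0.  0. -1.]
```

View pics/s1.png

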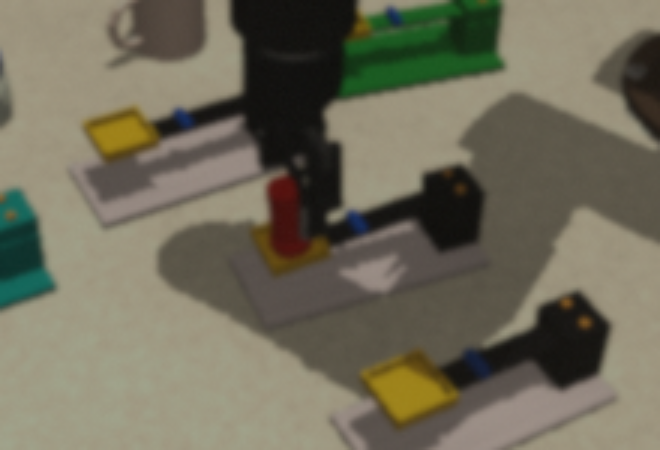

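The weight stands in the middle cup and the fingers are open. I'll retreat upward.

Request:
step_arm([
  [0, 0, -0.5, 0, 0],
  [0, 0, -1.5, 0, 0],
  [0, 0, -2, 0, 0],
  [0, 0, -2.5, 0, 0],
  [0, 0, -2.5, 0, 0],
  [0, 0, -2.5, 0, 0],
  [0, 0, -2.5, 0, 0],
  [0, 0, -1, 0, 0],
])

```text
time_s: 27.75
tcp_pos: [0.5242, -0.0136, 0.2351]
eef_rot: [-3.127, 0.289, -0.006]
contact_force: [1.6, 0.6, 0.3]
finger_gap: 0.0855
finger_force: 0.0
```

Request:
step_arm([
  [0, 0, 0, 0, 0],
  [0, 0, 0, 0, 0],
  [0, 0, 0, 0, 0],
  [0, 0, 0, 0, 0],
  [0, 0, 0, 0, 0],
  [0, 0, 0, 0, 0],
  [0, 0, 0, 0, 0],
  [0, 0, 0, 0, 0],
])

```text
time_s: 28.55
tcp_pos: [0.5232, -0.0137, 0.232]
eef_rot: [3.128, -0.29, -0.0]
contact_force: [0.7, -0.7, -0.9]
finger_gap: 0.0851
finger_force: 0.0
```

Run:
```python
from h import *
p=camera("wrist");cv2.imwrite("pics/w3.png",p["color"])
for s in segs(p,RD,.03,.3,30): print(s[0],s[1],np.percentile(s[2],[2,50,98],axis=0).round(4).tolist())
for s in segs(p,Y,.03,.085,300): print("Y",s[1],s[2].mean(0).round(4))
plan((.523,-.0131,.2),-.185)
```

```text
1087 [281.  196.3] [[0.516, -0.0281, 0.0561], [0.5306, -0.0151, 0.1104], [0.5419, -0.0023, 0.1127]]
Y [470.7  89.9] [ 0.5853 -0.1993  0.062 ]
Y [278.9 187.3] [ 0.5273 -0.0126  0.0486]
Y [ 88.6 213.4] [0.5387 0.1775 0.0623]
Y [523.3 315.7] [ 0.343  -0.2468  0.0633]
t 28.6 tcp [ 0.5232 -0.0138  0.2321] yaw -0.185 F [ 1.13 -1.03  1.18] M [ 0.   -0.02  0.  ] gap 0.0854
shift cm [-0.03 -0.06  3.21] turn 0.0 tool z [-0.  0. -1.]
```

View pics/w3.png

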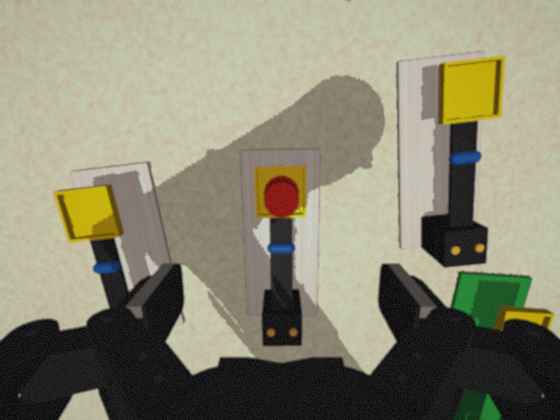

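The weight is seated in the sagged middle cup at (281,193). The cup has sunk about 13 mm and the gripper is clear of it.

```bash
python3 -c "
from rig import job
print(job.sign_off())"
```

```text
the job is handed in; nothing more can be done
None
```

The middle station is the soft one: it gave about 9 mm at 8 N and was held there for about 2 s. The left one gave 4.5 mm at about 7.6 N; I did not press the right one. The weight stands in the middle cup with the gripper clear, and the job is handed in.

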